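# Set the roller gap: bottom the adjuster, back off a quarter turn, lock

## Robot

A 7-joint arm with a two-finger parallel gripper is mounted at the origin on the work surface. World frame = base frame: x ahead of the robot, y to its left, z up, the work surface at z = 0. Lengths are in m, angles in rad, forces in N, time in s.
With the tool pointing down it reaches from about 0.425 to 0.925 m from the base axis. Payload 6.8 kg.
Tool frame: the origin (TCP) lies on the front face of the gripper's body, between the roots of the fingers; the fingertips stand 73 mm ahead of it and the grasp point (between the pads) lies 54 mm ahead of it (env.nose_length is the distance from the TCP to the fingertips, in m); z points along the fingers, y is the line along which they close (so a half turn about z gives the same grasp; the last joint's range is limited). The gripper opens to 85 mm and grips with 20 to 120 N. Pads are 22 mm wide; open, the fingers measure 114 mm over their backs; the gripper's body (76 mm by 85 mm) begins 54 mm behind the grasp point. The pads swing forward as they close: fully open they stand 13 mm farther back than shut.
Start: joints at [-1.431, 0.477, 0.022, 1.555, -0.011, 1.109, -0.083], TCP at [0.166, 0.654, 0.304] pointing down, gripper open.
Joint ranges: [-2.96, 2.96], [-0.34, 2.1], [-1.41, 1.46], [0.24, 2.44], [-1.37, 4.51], [0.17, 1.92], [-2.96, 2.96]. Speed limits (rad/s): [2.39, 2.39, 3.14, 3.14, 3.14, 3.14, 3.14].

## Interface

Orientations are given as a unit quaternion [w, x, y, z].
In Python, from cell import env, kin, camera, calibration, job gives the robot as it stands. The module is installed in compiled form; this text tells all that it offers. Calls block until the motion is done:
- env.reach(position, orientation): joint-space move of the TCP to a pose.
- env.movel(position, velocity=0.15, rot=None, stop_force=None): straight line of the TCP; rot=None keeps the orientation; velocity is the mean speed in m/s. With stop_force (N) it stops when the force on the tool has changed by that much, and returns True; else False.
- env.goto_joints(angles): joint-space move.
- env.grip(opening, f_grip=None): finger opening in m; f_grip is the grip in N (None keeps the last); returns when the fingers have stopped.
- env.dwell(seconds).
- kin.inverse_kinematics(position, orientation): joint angles nearest the present ones, or None.
- env.get_state(): the state.
- camera(name): name is "side" or "top" or "wrist"; returns (picture, depth): 400x640x3 uint8, blue, green, red; 400x640 float32, m along the optical axis (not along the pixel's ray), 0 where there is no reading.
- calibration(name): a dict with "fx", "fy", "cx", "cy" (pixels), "rvec" (rotation vector, rad) and "tvec" (3), from world to camera coordinates, as OpenCV has them. Camera axes: x right, y down, z forward; pixel columns grow to the right and rows downward; lengths in m; the calibration is good to about 2 mm. The wrist camera is an equidistant fisheye: a pixel r from the principal point sees the ray r / f radians off the axis. A picture is of the moment at which its call begins: read the wrist's pose just before it. calibration takes no time and is no camera call; for the wrist camera it gives the pose at the moment of the call.
A pose or a line that the arm cannot do raises env.PlanningError and nothing moves.
- job.job_done(): hands the job in; it is judged then, once.
The state is a dict: "time": time; "qpos": joint angles; "joint_velocities": joint speeds; "joint_torque": joint torques, N m; "tcp_pos": TCP position; "orientation": TCP orientation; "force": force on the tool from outside, world axes, zero at the start; "torque": the same for the moment, N m; "opening": finger opening in m; "gripper_force": force on a finger pad.
Only numpy, scipy, OpenCV 4.12 (cv2) and the standard library are available. Lean on these libraries where they do the work, as an engineer would, in place of code of your own. Each camera call takes 0.05 s, during which the arm holds its last target. There are 200 camera calls.

## Task

On the roller cassette with the blue handles, screw the blue dial clockwise until you feel it snug against its bottom without forcing it, then back it off a quarter of a turn from where it bottomed. Then swing the blue lock lever anticlockwise all the way to its stop so that the setting is locked, and let go. Leave the grey-handled cassette and everything else alone.

Things in the scene. Friction and masses are not known exactly. Their poses are not given: they have to be found in the camera images.
- head: Cassette to be set (blue handles), fixed: white, 150 (x) by 200 (y) mm, two light-blue rollers under a white deck, its top 72 mm above the table. Origin: centre of its underside; z up. Dial axis at x 0, y -45; lever pivot at x 0, y +35 mm in this frame. The grey-handled cassette stands beside it, on either side; both are turned up to 0.45 rad.
- head_grip (a point): On the vertical axis of the blue adjuster dial, 123 mm above the table, half-way up its bar grip: 46 mm long (this frame's x), 14 thick (y, grasp across it), 105 to 137 mm above the table, on a round skirt 48 mm across. A yellow line on top marks the -x end. The frame turns with the dial, z up. Clockwise from above screws down; the dial does not rise or sink. It stays where it is left.
- head_bar_end (a point): End of the dial's bar with the yellow line, 22 mm off the axis. Feel of the dial: it starts 0.11 to 0.32 turn above bottom; the bottom cannot be seen, only felt. Free turning takes 0.05 N m; at the bottom 0.05 to 0.15 N m, then springily 1.5 N m per rad more; let go, it springs back to the bottom. Snug is about 0.3 N m; past 0.65 N m (0.4 rad) it is forced. It backs off freely by half a turn.
- head_foot (a point): Underside of the adjuster's brass foot, hidden inside the cassette. Its height above head_pad is the set gap: 1 mm per turn of the dial, 0 at bottom, 0.25 mm at a quarter turn open; far smaller than the noise of this reading.
- head_pad (a point): Top of the springy pad that the brass foot bottoms on, hidden inside the cassette 62 mm above the table, under the dial. Pressed by the screw it sinks by 1 mm per turn past bottom (0.01 to 0.06 mm when snug), far less than the noise of this reading.
- head_lever (a joint): Blue lock lever, rad: 0 fully open (points along the cassette's +y), 1.4 locked, at its end stop (points nearly along the cassette's -x). Grows anticlockwise from above. It starts between 0 and 0.3, takes 0.08 N m to move and stays where left. It is clear of the dial.
- head_peg (a point): Upright round peg at the end of the blue lock lever, 14 mm in diameter, free from 86 to 120 mm above the table; this point is on its axis, 109 mm above the table. It runs on a circle of 60 mm radius round head_pivot. The lever's arm below is 14 mm wide, 78 to 86 mm above the table; this frame's y points along the lever, away from the pivot.
- head_pivot (a point): Point on the vertical pivot axis of the blue lock lever, 109 mm above the table.
- spare: The other cassette, same shape, with grey dial and grey lever, fixed; it is already set and must be left alone.
- spare_bar_end (a point): End of the grey dial's bar, 22 mm off its axis, 123 mm above the table.
- spare_peg (a point): Peg of the grey lock lever, 109 mm above the table.
- sauce: amber sauce bottle, 52 mm across, 160 tall; loose; leave alone. Origin: centre of its underside.
- paddle: white spatula lying on the table; loose; leave alone.
- brush: cleaning brush with a blue handle lying on the table; loose; leave alone.
- roller: spare light-blue roller, 44 mm across, 120 long, lying in the steel parts tray; loose; leave alone.
- cup: white cup, 80 mm across, 90 tall; loose; leave alone. Origin: centre of its underside.
- collar: aluminium collar lying flat, 60 mm outside diameter, 18 tall; loose; leave alone. Origin: centre of its underside.
- jar: clear jar with a white cap, 70 mm across, 100 tall; loose; leave alone. Origin: centre of its underside.
There are look-alikes about, which are no part of the job. Leave any orange look-alike of the head alone.

How it is judged:
By the outcome, as a careful person would: the job done as asked, in the order asked, and still so for the second after the job is handed in, with the robot touching nothing.
It also fails if it takes over 72 s, if anything falls off the work surface, if the arm or the gripper's body presses on something with over 40 N, if the wrist force passes 120 N, or if a joint passes its speed limit or range.

## Working session

There is one attempt and no reset: what is moved stays moved. The work goes in short steps, each a Python script; the robot and the scene stay as the last script left them, time stands still between calls to the robot, and variables do not carry over. Pictures are saved under pics/ and viewed, at most 10 in all, crops included, and the job is handed in when it is done.

```bash
mkdir -p pics; python3 - <<'E'
from cell import env,camera,calibration
import cv2,numpy as np
for n in("top","side"):
    p,d=camera(n); cv2.imwrite(f"pics/{n}0.png",p); np.savez(f"{n}0.npz",p=p,d=d)
    c=calibration(n); print(n,c)
s=env.get_state(); print(s["time"],s["orientation"],s["opening"],env.nose_length)
E
```

```text
top {'fx': 399.44891417539156, 'fy': 399.44891417539156, 'cx': 317.81320232541105, 'cy': 204.36208751712255, 'rvec': array([ 2.09541378, -2.11788077,  0.22475288]), 'tvec': array([-0.01685404,  0.55392502,  1.27908644])}
side {'fx': 501.17629141698876, 'fy': 501.17629141698876, 'cx': 327.9390171160606, 'cy': 204.3795949315997, 'rvec': array([ 2.04910434,  0.82536229, -0.40466271]), 'tvec': array([-0.35094782, -0.15994098,  2.20844919])}
0.1 [-4.21159860e-05  1.23600827e-01  9.92331684e-01 -8.14639821e-04] 0.08527196991670757 0.0726
```

View pics/top0.png

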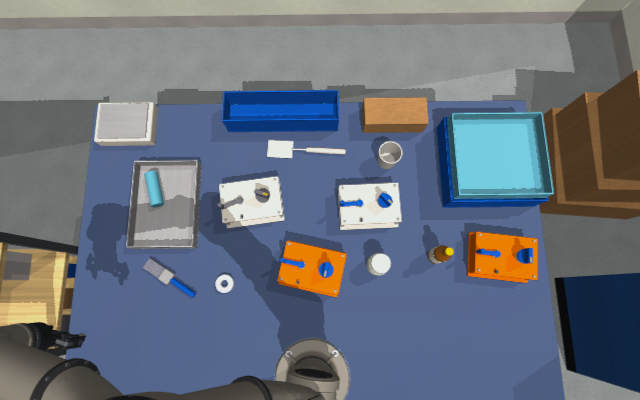

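View pics/side0.png

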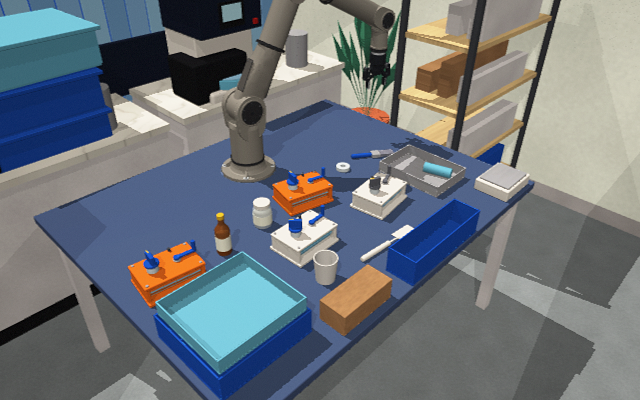

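The top picture shows the blue-handled things that could be confused:
- White cassette at about (370,205): blue dial (384,200), lever towards (344,203). This is the target.
- Orange look-alikes at (313,268) and (503,256).
- Grey-handled white cassette at (251,200).
- Blue brush at (181,286).

In the side picture the target is at about (305,237), with its dial at (295,226).

```bash
cat > h.py <<'E'
import cv2,numpy as np
from scipy.spatial.transform import Rotation as R
def ray(c,uv,fish=False):
    x=(uv[0]-c["cx"])/c["fx"]; y=(uv[1]-c["cy"])/c["fy"]
    if fish:
        r=np.hypot(x,y); k=np.tan(r)/r if r>1e-9 else 1; x,y=x*k,y*k
    M=cv2.Rodrigues(np.array(c["rvec"]))[0]; t=np.array(c["tvec"]).ravel()
    d=M.T@np.array([x,y,1.]); return -M.T@t,d/np.linalg.norm(d)
def plane(c,uv,z,fish=False):
    o,d=ray(c,uv,fish); return o+d*(z-o[2])/d[2]
def tri(rays):
    A=sum(np.eye(3)-np.outer(d,d) for o,d in rays); b=sum((np.eye(3)-np.outer(d,d))@o for o,d in rays)
    x=np.linalg.solve(A,b); return x,[np.linalg.norm(np.cross(x-o,d)) for o,d in rays]
def blue(p):
    h=cv2.cvtColor(p,cv2.COLOR_BGR2HSV); return cv2.inRange(h,(100,170,110),(125,255,255))
def blobs(m,amin=15):
    n,l,s,c=cv2.connectedComponentsWithStats(m); return [(s[i],c[i],l==i) for i in range(1,n) if s[i][4]>=amin]
E
python3 - <<'E'
from h import *
from cell import calibration
out=[]
for n,(x0,y0,x1,y1),z in(("top",(325,170,415,240),4),("side",(262,200,350,270),4)):
    f=np.load(n+"0.npz"); p=f["p"];c=calibration(n)
    m=np.zeros(p.shape[:2],np.uint8); m[y0:y1,x0:x1]=blue(p)[y0:y1,x0:x1]
    for s,ct,l in blobs(m,8): print(n,"blue",s,ct.round(1))
    out.append(cv2.resize(p[y0:y1,x0:x1],(400,310),interpolation=cv2.INTER_CUBIC))
    if n=="top":
        w=np.zeros_like(m); g=(p.min(2)>170).astype(np.uint8)*255; w[y0:y1,x0:x1]=g[y0:y1,x0:x1]
        l=max(blobs(w),key=lambda b:b[0][4])[2]; pts=np.argwhere(l)[:,::-1]
        P=np.array([plane(c,q,.072)[:2] for q in pts],np.float32); print("deck",cv2.minAreaRect(P), "depth z", )
        # deck height from depth
        M=cv2.Rodrigues(c["rvec"])[0]; u=pts; dd=f["d"][u[:,1],u[:,0]]
        X=np.c_[(u[:,0]-c["cx"])/c["fx"]*dd,(u[:,1]-c["cy"])/c["fy"]*dd,dd]; W=(X-c["tvec"])@M; print("deck z",np.median(W[dd>0],0))
cv2.imwrite("pics/crop1.png",np.hstack(out))
E
```

```text
top blue [378 193  14  14 122] [384.  199.8]
top blue [340 200  23   6  89] [351.2 203. ]
deck ((0.5450774431228638, -0.19299572706222534), (0.15016305446624756, 0.20156577229499817), 1.9481186866760254) depth z
deck z [ 0.53329305 -0.19070241  0.07246835]
side blue [309 205  16  19  82] [318.  214.9]
side blue [288 219  14  14 159] [294.9 225.2]
```

View pics/crop1.png

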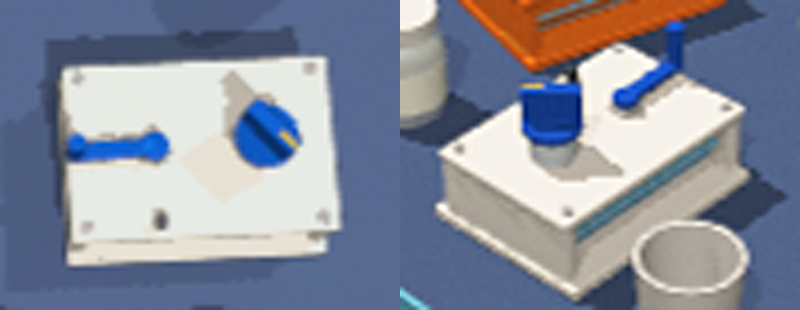

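The crop confirms the choice: a white cassette with a blue dial (yellow end pointing towards the robot and right, about 40–50°) and a blue lever pointing image-left (world +y). The deck measures 150×202 mm at z = 0.072, with yaw about 0.03. Next I triangulate from the two views and go above it for the wrist camera.

```bash
cat >> h.py <<'E'
def down(phi):  # tool z down, tool y pointing along world yaw phi
    y=np.array([np.cos(phi),np.sin(phi),0]); z=np.array([0,0,-1.]); x=np.cross(y,z)
    q=R.from_matrix(np.c_[x,y,z]).as_quat(); return np.r_[q[3],q[:3]]
E
python3 - <<'E'
from h import *
from cell import env,kin,camera,calibration
ct,cs=calibration("top"),calibration("side")
print("dial",tri([ray(ct,(384,199.8)),ray(cs,(294.9,224))]),"peg top",tri([ray(ct,(343.5,203)),ray(cs,(322.5,207))]))
for ph in (2.44,2.44-np.pi,1.57,-1.57):
    print(ph,kin.inverse_kinematics([.5465,-.238,.30],down(ph)))
ph=2.44-np.pi
for i,(x,y) in enumerate([(.51,-.238),(.51,-.14)]):
    env.reach([x,y,.32],down(-1.57))
    c=calibration("wrist");p,d=camera("wrist");cv2.imwrite(f"pics/w{i}.png",p);np.savez(f"w{i}.npz",p=p,d=d,**c)
    for s,q,l in blobs(blue(p),60): print(i,s,q.round(1),[plane(c,q,z,True).round(3) for z in(.109,.137)])
    s=env.get_state();print(s["time"],s["qpos"],s["tcp_pos"],s["force"],s["torque"])
cv2.imwrite("pics/ww.png",np.hstack([cv2.imread(f"pics/w{i}.png")[:,120:520] for i in(0,1)]))
E
```

```text
dial (array([ 0.55288115, -0.23770333,  0.11437001]), [np.float64(0.0023396062516559206), np.float64(0.0023396062516559705)]) peg top (array([ 0.54703787, -0.10370532,  0.11424396]), [np.float64(0.002385139400776077), np.float64(0.002385139400776172)])
2.44 [ 1.02215661  0.53170372 -0.98523391  1.70678998  0.47779864  1.16529975
  2.34564492]
-0.7015926535897932 [-0.31628663  0.45664195  0.84533463  1.7956195  -0.38689226  1.06411032
 -0.03125114]
1.57 [-0.47974854  0.6011353   1.15189815  1.80369468 -0.60365568  1.1437559
  2.44417118]
-1.57 [-0.38409978  0.49960721  0.95889304  1.79914794 -0.45941071  1.08517748
 -0.83079055]
0 [ 518    0  122  167 1508] [537.1  95.9] [array([ 0.615, -0.468,  0.109]), array([ 0.612, -0.445,  0.137])]
0 [ 301  117   50   52 1830] [325.1 141.7] [array([ 0.554, -0.242,  0.109]), array([ 0.557, -0.241,  0.137])]
0 [193 134  63  22 814] [227.1 145.5] [array([ 0.552, -0.15 ,  0.109]), array([ 0.555, -0.158,  0.137])]
0 [172 148  13  14 134] [177.7 155. ] [array([ 0.544, -0.097,  0.109]), array([ 0.548, -0.111,  0.137])]
0 [  8 265  27  29 184] [ 21.5 278
[... 1034 characters left out ...]
 97] [625.4 271.6] [array([ 0.373, -0.657,  0.109]), array([ 0.394, -0.605,  0.137])]
1 [582 262  22  11 135] [593.8 266.3] [array([ 0.397, -0.545,  0.109]), array([ 0.415, -0.504,  0.137])]
1 [ 30 269  31  31 219] [ 45.3 284.5] [array([0.36 , 0.288, 0.109]), array([0.382, 0.245, 0.137])]
1 [149 288  19  12 107] [157.9 293.9] [array([0.378, 0.058, 0.109]), array([0.399, 0.038, 0.137])]
1 [226 314  37  35 614] [244.6 329.9] [array([ 0.335, -0.049,  0.109]), array([ 0.36 , -0.057,  0.137])]
4.0167 [-0.83206213  0.59489599  1.41382222  1.93655923 -0.64072421  1.1825984
 -0.74462816] [ 0.51005687 -0.13999562  0.32014031] [-0.38481642 -0.51644125 -1.10531941] [-0.03589183 -0.01166719 -0.02931746]
```

View pics/ww.png

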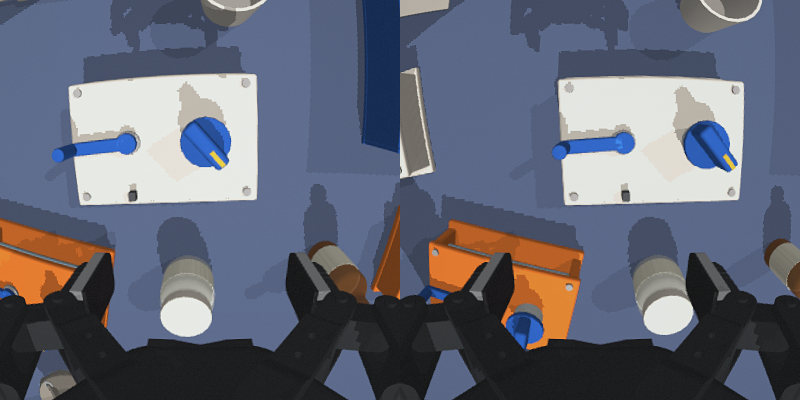

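Both wrist views show the target: dial at (325,142) and (428,146) full-frame, with the yellow line on its lower-right end. The peg is at (178,155) in view 0 and about (280,152) in view 1. Now I measure the yellow line and peg.

```bash
cat >> h.py <<'E'
def yellow(p,c,roi,z=.137):
    h=cv2.cvtColor(p,cv2.COLOR_BGR2HSV); m=cv2.inRange(h,(15,90,120),(35,255,255)); k=np.zeros_like(m); x0,y0,x1,y1=roi; k[y0:y1,x0:x1]=m[y0:y1,x0:x1]
    b=blobs(k,6)
    if not b: return None
    s,q,l=max(b,key=lambda b:b[0][4]); P=np.array([plane(c,u,z,True)[:2] for u in np.argwhere(l)[:,::-1]])
    w,v=np.linalg.eigh(np.cov(P.T)); d=v[:,1]; t=(P-P.mean(0))@d
    return q,P.mean(0),d,np.ptp(t),s[4]
E
python3 - <<'E'
from h import *
r=[];rp=[];rd=[];ctr=[(325.1,141.7),(428.4,146)]
for i in(0,1):
    f=np.load(f"w{i}.npz");c={k:f[k] for k in("fx","fy","cx","cy","rvec","tvec")};p=f["p"]
    q,P,d,L,n=yellow(p,c,(int(ctr[i][0])-35,110,int(ctr[i][0])+40,190)); print(q,P,np.degrees(np.arctan2(d[1],d[0])),L,n); r.append(ray(c,q,True))
    for s,q,l in blobs(blue(p),60):
        if s[0]+s[2]<360 and s[0]>150 and s[1]<160: print(s,q)
    pk=(177.7,154) if i==0 else (279,151); rp.append(ray(c,pk,True)); rd.append(ray(c,ctr[i],True))
    # dial blob: filled convex skirt ->
print("yellow",tri(r));print("peg",tri(rp));print("dial",tri(rd))
E
```

```text
[337.21111111 158.8       ] [ 0.54247256 -0.25120751] -138.36739137995988 0.0156684570111113 90
[ 301  117   50   52 1830] [325.08688525 141.65191257]
[193 134  63  22 814] [227.09336609 145.5012285 ]
[172 148  13  14 134] [177.71641791 155.02985075]
[449.01408451 161.74647887] [ 0.5421373  -0.25192976] -137.38354539248562 0.015794512438183084 71
[ 272  133   82   27 1074] [315.73184358 145.2122905 ]
yellow (array([ 0.54260764, -0.25109634,  0.13876946]), [np.float64(0.00016107554967458054), np.float64(0.0001610755496745292)])
peg (array([ 0.54666281, -0.10205914,  0.11924623]), [np.float64(0.00014382140007096117), np.float64(0.00014382140007096575)])
dial (array([ 0.5527674 , -0.24157633,  0.10831058]), [np.float64(0.0008300711877332261), np.float64(0.0008300711877331687)])
```

Everything agrees: dial axis (0.553,-0.242) with its top at 0.139, yaw 0.73; peg (0.547,-0.102) with its top at 0.119; pivot about (0.550,-0.162), giving a 60 mm radius. Now I grasp the dial.

```bash
cat >> h.py <<'E'
def meas(env,n=8,dt=.02):
    T=[];J=[];F=[]
    for _ in range(n):
        env.dwell(dt); s=env.get_state(); T.append(s["torque"]);J.append(s["joint_torque"][6]);F.append(s["force"])
    return np.mean(T,0),np.std(T,0)[2],np.mean(J),np.mean(F,0),s
E
python3 - <<'E'
from h import *
from cell import env
np.set_printoptions(precision=3,suppress=True)
q=down(np.radians(-48)); A=[.553,-.242]
env.reach(A+[.27],q); env.grip(.05)
def show(n):
    T,sd,J,F,s=meas(env); print(n,round(s["time"],2),"T",T,sd,"J7",J,"F",F,"q",s["qpos"],s["tcp_pos"],s["opening"])
show("above"); print(env.movel(A+[.181],velocity=.12,stop_force=8)); show("at")
env.grip(0,f_grip=50); show("gripped")
j=np.array(env.get_state()["qpos"])
for k in (.1,.3,.5):
    g=j.copy(); g[6]-=k; env.goto_joints(g); show(k)
E
```

```text
above 5.31 T [-0.015  0.017  0.001] 0.03453252558316084 J7 -0.0032484368057339452 F [ 0.089 -0.083 -0.177] q [-0.38   0.571  0.983  1.812 -0.543  1.056 -0.029] [ 0.553 -0.242  0.27 ] 0.049954178358355424
False
at 6.33 T [-0.023 -0.01  -0.011] 0.03705006517644887 J7 0.00017341625778044545 F [ 0.214 -0.319  0.186] q [-0.306  0.67   0.878  1.877 -0.652  0.908  0.051] [ 0.553 -0.242  0.182] 0.04987447132792758
gripped 6.88 T [-0.38  -0.434  0.054] 0.014777328006299632 J7 -0.04709460437879898 F [ 2.507 -1.959  2.12 ] q [-0.305  0.671  0.877  1.876 -0.652  0.907  0.051] [ 0.554 -0.243  0.182] 0.013004044571486623
0.1 7.27 T [-0.17  -0.263 -0.018] 0.0347915531691317 J7 -0.03268671702244319 F [ 1.49  -0.878  1.722] q [-0.305  0.671  0.877  1.876 -0.652  0.907 -0.047] [ 0.554 -0.242  0.182] 0.013000576022117107
0.3 7.71 T [-0.003 -0.186 -0.011] 0.049486060968144924 J7 -0.04283659189241007 F [ 1.185 -0.396  2.48 ] q [-0.305  0.671  0.877  1.876 -0.652  0.907 -0.245] [ 0.554 -0.242  0.182] 0.013196975665743783
0.5 8.15 T [ 0.218 -0.152  0.006] 0.03664033781011615 J7 -0.04209593462292105 F [1.089 0.323 3.009] q [-0.305  0.671  0.877  1.876 -0.652  0.907 -0.445] [ 0.554 -0.242  0.182] 0.013523048726152818
```

```bash
python3 - <<'E'
from h import *
from cell import env
np.set_printoptions(precision=3,suppress=True)
j=np.array(env.get_state()["qpos"]); g=j.copy(); D=[]
while g[6]>-2.35 and len(D)<36:
    g[6]-=.05; env.goto_joints(g); T,sd,J,F,s=meas(env,8,.02); D.append((s["qpos"][6],g[6],T[2],J,s["opening"]*1e3))
    if abs(J)>.27 or abs(T[2])>.27: break
print(np.array(D)); print(s["time"],T,F); np.save("turn.npy",D)
E
```

```text
[[-0.493 -0.495 -0.018  0.009 13.095]
 [-0.544 -0.545 -0.044  0.009 13.596]
 [-0.594 -0.595 -0.047  0.009 13.3  ]
 [-0.644 -0.645 -0.043  0.009 12.999]
 [-0.694 -0.695 -0.031  0.009 13.334]
 [-0.744 -0.745  0.161 -0.186 13.209]
 [-0.794 -0.795  0.234 -0.259 13.254]
 [-0.844 -0.845  0.306 -0.332 13.196]]
11.2167 [ 0.649 -0.288  0.306] [1.239 2.275 4.441]
```

The bottom was felt at q7 ≈ -0.72 (0.12 turn from the start, slope 1.47 N m/rad), and it is snug at about 0.3 N m. Now I back off a quarter turn, release, rise and check.

```bash
python3 - <<'E'
from h import *
from cell import env,camera,calibration
np.set_printoptions(precision=3,suppress=True)
g=np.array(env.get_state()["qpos"]); g[6]=-.72+np.pi/2; env.goto_joints(g); T,sd,J,F,s=meas(env); print(s["time"],s["qpos"][6],T[2],J)
env.grip(.05); p=list(s["tcp_pos"]); p[2]=.30; env.movel(p,velocity=.2)
env.reach([.51,-.19,.32],down(-1.57))
c=calibration("wrist");im,d=camera("wrist");cv2.imwrite("pics/w2.png",im)
for s_,q,l in blobs(blue(im),60): print(s_,q.round(1),plane(c,q,.109,True).round(3))
q0=[q for s_,q,l in blobs(blue(im),600) if abs(plane(c,q,.11,True)-[.553,-.242,.11]).max()<.02][0].astype(int)
q,P,dr,L,n=yellow(im,c,(q0[0]-45,q0[1]-45,q0[0]+45,q0[1]+45)); print("yellow",P,np.degrees(np.arctan2(dr[1],dr[0])),L,n, "angle from axis",np.degrees(np.arctan2(P[1]+.242,P[0]-.553)))
print(env.get_state()["time"]); cv2.imwrite("pics/w2c.png",im[60:260,120:520])
E
```

```text
12.85 0.8503005254747042 0.033590906532107875 -0.03225138716516085
[ 547    0   93  166 1282] [561.7  94.5] [ 0.621 -0.46   0.109]
[352 118  47  19 624] [375.9 127.9] [ 0.566 -0.241  0.109]
[235 132  68  22 890] [271.7 143.8] [ 0.551 -0.145  0.109]
[ 352  137   57   29 1087] [376.8 150. ] [ 0.546 -0.242  0.109]
[217 146  14  14 152] [223.7 152.6] [ 0.544 -0.099  0.109]
[605 263  17  25 120] [610.9 274.5] [ 0.373 -0.658  0.109]
[561 264  25  12 178] [574.9 269.1] [ 0.397 -0.548  0.109]
[ 18 267  29  30 207] [ 32.4 281.7] [0.36  0.274 0.109]
[619 271  14  26  88] [626.2 282.1] [ 0.348 -0.727  0.109]
[119 284  41  21 275] [140.  294.3] [0.374 0.035 0.109]
yellow [ 0.552 -0.256] 88.25404309011053 0.01594143828139167 83 angle from axis -93.16048361796928
15.425
```

View pics/w2c.png

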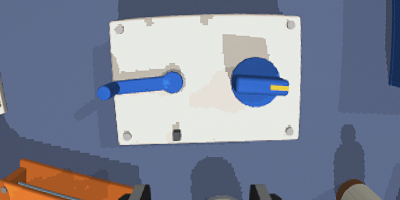

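The dial reads 88.3° against the expected 87.8°, so the quarter-turn setting is right. Next comes the lever: I grasp the peg across the lever and follow its arc until the stop.

```bash
python3 - <<'E'
from h import *
from cell import env,kin
np.set_printoptions(precision=3,suppress=True)
V=np.array([.550,-.162]); yaw=.034; Z=.165
def pose(a):
    t=a+yaw; return np.r_[V+.060*np.array([-np.sin(t),np.cos(t)]),Z],down(t)
a0=.03
P,q=pose(a0); env.reach(np.r_[P[:2],.25],q); env.grip(.045); print(env.get_state()["qpos"]); print(env.movel(P,velocity=.1,stop_force=8))
env.grip(0,f_grip=20); T,sd,J,F0,s=meas(env,5); print(s["opening"],F0,s["tcp_pos"],s["time"])
a=a0; L=[]
while a<1.50:
    a=a+(.12 if a<1.25 else .03); P,q=pose(a); env.movel(P,velocity=.06,rot=q); T,sd,J,F,s=meas(env,3)
    t=a+yaw; tan=np.array([-np.cos(t),-np.sin(t)]); ft=(F[:2]-F0[:2]*0)@tan; L.append((a,ft,F[0],F[1],F[2],s["opening"]*1e3,s["time"]))
    if a>.3 and ft<-14: break
print(np.array(L)); print(env.get_state()["tcp_pos"],env.get_state()["qpos"])
E
```

```text
[-0.517  0.425  0.764  1.936 -0.366  0.923  0.491]
False
0.013355916070524176 [-0.57   0.6    4.519] [ 0.547 -0.102  0.166] 18.2417
[[  0.15    0.771  -0.914   0.696   6.34   13.286  18.558]
 [  0.27    1.163  -1.359   0.445   6.451  12.81   18.875]
 [  0.39    0.801  -0.772  -0.239   6.39   13.001  19.192]
 [  0.51    1.064  -0.953  -0.48    5.922  13.109  19.508]
 [  0.63    1.401  -0.971  -1.033   6.444  13.059  19.825]
 [  0.75    0.018   0.321  -0.347   6.011  13.051  20.142]
 [  0.87   -0.045   0.738  -0.524   6.354  13.023  20.458]
 [  0.99    0.255   0.523  -0.616   6.598  12.859  20.775]
 [  1.11    0.612   0.523  -0.91    6.542  13.272  21.092]
 [  1.23    0.643   0.394  -0.799   7.393  13.616  21.408]
 [  1.35    0.99    0.267  -1.058   7.419  12.9    21.725]
 [  1.38    0.071   0.614  -0.168   7.28   13.164  22.025]
 [  1.41    0.129   0.226  -0.159   8.093  13.26   22.325]
 [  1.44   -4.402   0.671   4.358   8.362  13.305  22.625]
 [  1.47   -8.424   1.553   8.339   8.558  12.94   22.925]
 [  1.5   -12.993   1.59   12.943   9.901  13.387  23.225]]
[ 0.492 -0.155  0.165] [-0.048  0.415  0.29   2.068 -0.192  0.683  1.901]
```

The stop is felt at about 1.41 and pressed with 13 N. I release, retreat and look.

```bash
python3 - <<'E'
from h import *
from cell import env,camera,calibration
np.set_printoptions(precision=3,suppress=True)
env.grip(.045); p=np.array(env.get_state()["tcp_pos"]); p[2]=.30; env.movel(p,velocity=.2)
env.reach([.50,-.19,.34],down(-1.57)); env.dwell(.2)
c=calibration("wrist");im,d=camera("wrist");cv2.imwrite("pics/w3c.png",im[40:260,120:520])
for s,q,l in blobs(blue(im),60):
    P=plane(c,q,.109,True)
    if .45<P[0]<.6 and -.28<P[1]<-.08: print(s,q,P, plane(c,q,.137,True))
q,P,dr,L,n=yellow(im,c,(330,90,450,200)); print("yellow",q,P,np.degrees(np.arctan2(dr[1],dr[0])),L,n)
s=env.get_state();print(s["time"],s["force"],s["tcp_pos"])
E
```

```text
[ 350  107   53   46 1569] [372.792 130.012] [ 0.553 -0.241  0.109] [ 0.555 -0.237  0.137]
[282 122  22  63 781] [291.147 149.545] [ 0.533 -0.161  0.109] [ 0.537 -0.164  0.137]
[277 188  13  13 130] [283.354 194.077] [ 0.488 -0.152  0.109] [ 0.496 -0.156  0.137]
yellow [394.071 133.857] [ 0.552 -0.256] 87.24720458196646 0.015164099987767526 70
27.15 [ 0.347  0.429 -0.043] [ 0.5  -0.19  0.34]
```

View pics/w3c.png

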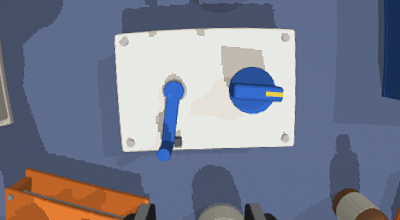

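The lever at crop (165,155) now lies against its stop block at (178,141), pointing nearly along -x. The dial's yellow line is unchanged at about 87–88°, and the gripper is clear.

```bash
python3 -c "
from cell import job
print(job.job_done())"
```

```text
the job is handed in; nothing more can be done
None
```

The job is handed in at about 27 s: I turned the blue dial down until snug (about 0.3 N m), backed it off a quarter turn from the bottom, swung the blue lever anticlockwise to its stop, and let go, with nothing else touched.

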